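Fit the sifter top to the sugar shaker and draw off its dust cap

ROBOT

A 6-joint arm with a two-finger parallel gripper is mounted at the origin on a cart in front of the work surface, level with it; the furniture and walls round the work are solid. World frame = base frame: x ahead of the robot, y to its left, z up, the work surface at z = 0. Lengths are in m, angles in degrees, forces in N, time in s.
With the tool pointing down it reaches from about 0.325 to 0.85 m from the base axis. Payload 15.5 kg.
Tool frame: the origin (TCP) lies between the finger pads; the fingertips stand 19 mm ahead of it and the grasp point (between the pads) is the TCP (ctrl.tip_reach is the distance from the TCP to the fingertips, in m); z points along the fingers, y is the line along which they close (so a half turn about z gives the same grasp; the last joint's range is limited). The gripper opens to 91 mm and grips with 3 to 60 N. Pads are 32 mm wide; open, the fingers measure 118 mm over their backs; the gripper's body (76 mm by 178 mm) begins 60 mm behind the grasp point.
Start: joints at [-79.612, 28.281, 77.091, -0, 74.628, -5.472], TCP at [0.171, -0.601, 0.233] pointing down, gripper open.
Joint ranges: [-166.48, 166.48], [-47.26, 123.95], [12.59, 153.08], [-70.14, 250.14], [6.76, 159.57], [-176.63, 176.63]. Speed limits (degrees/s): [108.29, 108.29, 147.25, 172.46, 172.46, 172.46].

INTERFACE

Orientations are given as a 3x3 rotation matrix whose columns are the frame's x, y, z axes.
In Python, from bench import ctrl gives the robot as it stands. Calls block until the motion is done:
- ctrl.goto(position, orientation): joint-space move of the TCP to a pose.
- ctrl.move_l(position, vel=0.15, ori=None, contact_N=None): straight line of the TCP; ori=None keeps the orientation; vel is the mean speed in m/s. With contact_N (N) it stops when the force on the tool has changed by that much, and returns True; else False.
- ctrl.movej(angles): joint-space move.
- ctrl.command_gripper(opening): opening from 0.0 (shut) to 1.0 (fully open); the grip force is fixed at half the most; returns when the fingers have stopped.
- ctrl.sleep(seconds).
- ctrl.ik(position, orientation): joint angles nearest the present ones, or None.
- ctrl.read_camera(name): name is "side" or "top" or "wrist"; returns the picture (384x512x3 uint8, blue, green, red); there is no depth.
- ctrl.camera_params(name): a dict with "fx", "fy", "cx", "cy" (pixels), "pose" (4x4, takes a point from camera to world coordinates); the wrist camera has in their place "T_tool_cam" (4x4, takes a point from camera to tool coordinates, whose origin is the TCP and whose axes are the flange's). Camera axes: x right, y up, looking along -z (the intrinsics and any distortion apply to the point x, -y, -z); pixel columns grow to the right and rows downward; lengths in m; the calibration is good to about 2 mm. A picture is of the moment at which its call begins: read the wrist's pose just before it. camera_params takes no time and is no camera call.
A pose or a line that the arm cannot do raises ctrl.MotionError and nothing moves.
- ctrl.sign_off(): hands the job in; it is judged then, once.
Trained networks look in the newest picture that a camera, given by its name, has taken for a name from the list of things; names that differ only in an ending like _2 or _b are one class to them, and where a whole thing is asked for, a point or a joint stands for the part that bears it (a point fixed in the world has none). Each returns a list of dicts, best first, with "score" (0 to 1); they miss things now and then, are a little off and sometimes report something else, mostly with a low value. They report only what shows in the picture. A call takes as long as a camera call.
- ctrl.find_in(camera, query): "bbox" ([centre column, centre row, width, height] in pixels, round what is visible of it).
Readings, each from a call of its own:
- ctrl.read_t(): time.
- ctrl.read_q(): joint angles.
- ctrl.read_dq(): joint speeds.
- ctrl.read_effort(): joint torques, N m.
- ctrl.read_tool_pos(): TCP position.
- ctrl.read_eef_rot(): TCP orientation.
- ctrl.read_contact_force(): force on the tool from outside, world axes, zero at the start.
- ctrl.read_wrist_torque(): the same for the moment, N m.
- ctrl.read_grip_width(): opening from 0.0 (shut) to 1.0 (fully open).
- ctrl.read_grasp_force(): force on a finger pad.
Only numpy, scipy, OpenCV 4.12 (cv2) and the standard library are available. Lean on these libraries where they do the work, as an engineer would, in place of code of your own. Each camera call takes 0.05 s, during which the arm holds its last target. There are 200 camera calls.

TASK

Get the steel sugar shaker ready for dusting. Lift the flat storage lid off it by the knob and set it right way up on the chopping board; then take the sifter top by its broad knurled rim, with its dust cap still on, lower the two together into the shaker's mouth until fully home, and let go. Last, draw the dust cap alone straight up by its knob and finish holding it in the gripper, level and a hand's breadth above the sifter top, which must stay seated; drop nothing, leave the shaker standing where it is and do not disturb the things around.

Things in the scene. Friction and masses are not known exactly. Their poses are not given: they have to be found in the camera images.
- shaker: sugar shaker: open round steel body 58 mm across outside, 115 mm tall, mouth 51 mm across, about 0.4 kg, loose on the worktop, empty. A wire loop handle stands out 60 mm from the axis on its +y side, between 25 and 88 mm height. Origin at the centre of its underside, z up
- storage_lid: flat steel lid, on the shaker at the start, 0.08 kg, loose: plug 48 mm across, 14 mm deep, tapered foot, 1.5 mm play in the mouth; flange 64 mm across at 14 to 18 mm height; round black knob at 18 to 42 mm, widest (20 mm) at 35 mm. Origin at the centre of the plug's underside, z up: 101 mm above the shaker's origin when on it; 22 mm above the board's when standing on its plug there
- sifter_top: steel sifter top (inner lid), about 0.12 kg, on the board under the dust cap: plug as the storage lid's (48 mm across, 14 mm deep, tapered foot, 1.5 mm play); knurled rim 64 mm across at 14 to 24 mm height, wider than the cap, to be gripped past it; raised perforated disc 40 mm across up to 33 mm. Origin at the centre of the plug's underside, z up; fully home: 101 mm above the shaker's origin
- dust_cap: steel dust cap (outer lid), about 0.06 kg: low cup, mouth down, 50 mm across, 15 mm tall, that slips over the sifter top's disc with 1.5 mm play and rests on its rim by weight alone; round black knob at 15 to 39 mm height, widest (20 mm) at 32 mm. Origin at the centre of its underside, z up; nested: 24 mm above the sifter top's origin
- board_wood: wooden chopping board 190 x 300 x 22 mm lying on the worktop, does not move; the sifter top stands on it, with room for the storage lid beside. Origin at the centre of its underside, x across its 190 mm, y along its 300 mm, z up
- teaspoon_a: steel teaspoon, 138 mm long, lying on the chopping board along its long far edge; leave it alone. Origin at the middle of its underside
- honey_jar: glass honey jar with a black lid, 60 mm across, 90 mm tall, standing near the shaker; leave it alone. Origin at the centre of its underside
- spice_a: spice jar with a mustard-coloured lid, 43 mm across, 102 mm tall, standing near the shaker; leave it alone. Origin at the centre of its underside
- cup_small_cream: small cream cup without a handle, 52 mm across, 60 mm tall, standing near the shaker; leave it alone. Origin at the centre of its underside

How it is judged (in metres and radians):
On the way, in this order (a step that is already met when the one before it is completed fails the run):
1. the storage lid is off the shaker and stands right way up on the board, let go (x of storage_lid in the frame of board_wood between -0.09 and 0.09 m and y of storage_lid in the frame of board_wood between -0.145 and 0.145 m and z of storage_lid in the frame of board_wood between 0.017 and 0.027 m and angle between storage_lid's own z axis and vertical below 0.1 rad and contact force between the fingers and storage_lid below 0.1 N and linear speed of storage_lid below 0.03 m/s), for 0.2 s.
2. the sifter top, gripped by its rim, is carried with the dust cap on it, at least 40 mm off the board (contact force between the fingers and sifter_top above 0.5 N and height (world z) of sifter_top above 0.062 m and horizontal distance between dust_cap and sifter_top below 0.006 m and z of dust_cap in the frame of sifter_top between 0.021 and 0.027 m), for 0.2 s.
3. the sifter top is fully home in the shaker with the dust cap still on it, and let go (horizontal distance between sifter_top and shaker below 0.005 m and z of sifter_top in the frame of shaker between 0.098 and 0.104 m and angle between the z axis of sifter_top and the z axis of shaker, either way round below 0.06 rad and contact force between the fingers and sifter_top below 0.1 N and angle between shaker's own z axis and vertical below 0.06 rad and linear speed of sifter_top below 0.03 m/s and horizontal distance between dust_cap and sifter_top below 0.006 m and z of dust_cap in the frame of sifter_top between 0.021 and 0.027 m and contact force between the fingers and dust_cap below 0.1 N), for 0.2 s.
At the end, for the whole second after the job is handed in: dust cap held by the fingers alone, still, level within 0.3 rad, its edge 50 mm or more above the sifter top's rim; sifter top untouched and home in the upright shaker (3 mm in height, 5 mm sideways, 0.06 rad); storage lid standing on its plug on the board, untouched (all of step 1 and horizontal distance between sifter_top and shaker below 0.005 m and z of sifter_top in the frame of shaker between 0.098 and 0.104 m and angle between the z axis of sifter_top and the z axis of shaker, either way round below 0.06 rad and contact force between the fingers and sifter_top below 0.1 N and angle between shaker's own z axis and vertical below 0.06 rad and linear speed of each of sifter_top, dust_cap below 0.03 m/s and contact force between the fingers and dust_cap above 1 N and z of dust_cap in the frame of sifter_top above 0.074 m and angle between dust_cap's own z axis and vertical below 0.3 rad and contact force between dust_cap and sifter_top below 0.05 N and contact force between dust_cap and shaker below 0.05 N and contact force between dust_cap and storage_lid below 0.05 N and contact force between dust_cap and board_wood below 0.05 N and contact force between dust_cap and teaspoon_a below 0.05 N and contact force between dust_cap and honey_jar below 0.05 N and contact force between dust_cap and spice_a below 0.05 N and contact force between dust_cap and cup_small_cream below 0.05 N); the arm keeps its last pose, push and grip.
It fails at once if the sifter top is drawn up out of its seat by the dust cap (contact force between the fingers and dust_cap above 0.3 N and contact force between the fingers and sifter_top below 0.1 N and horizontal distance between sifter_top and shaker below 0.02 m and z of sifter_top in the frame of shaker between 0.107 and 0.3 m).
It fails at once if the storage lid, sifter top or dust cap is dropped (falls freely from more than about 13 mm) ((contact force between the fingers and storage_lid below 0.05 N and linear speed of storage_lid above 0.5 m/s) or (contact force between the fingers and sifter_top below 0.05 N and linear speed of sifter_top above 0.5 m/s) or (contact force between the fingers and dust_cap below 0.05 N and (z of dust_cap in the frame of sifter_top above 0.032 m or horizontal distance between dust_cap and sifter_top above 0.01 m) and linear speed of dust_cap above 0.5 m/s)).
It fails at once if the shaker is tipped by more than 0.2 rad, or shifted or lifted by more than 40 mm (angle between shaker's own z axis and vertical above 0.2 rad or distance of shaker from where it was at the start of the episode above 0.04 m).
It fails at once if a bystander is shifted by more than 20 mm (distance of any of teaspoon_a, honey_jar, spice_a, cup_small_cream from where it was at the start of the episode above 0.02 m).
It also fails if it takes over 72 s, if anything falls off the work surface, if the arm or the gripper's body presses on something with over 40 N, if the wrist force passes 120 N, or if a joint passes its speed limit or range.

## Working session

There is one attempt and no reset: what is moved stays moved. The work goes in short steps, each a Python script; the robot and the scene stay as the last script left them, time stands still between calls to the robot, and variables do not carry over. Pictures are saved under pics/ and viewed, at most 10 in all, crops included, and the job is handed in when it is done.

```bash
ls; mkdir -p pics
python3 - <<'E'
from bench import ctrl
import cv2,numpy as np
np.set_printoptions(precision=4,suppress=True)
for c in ("top","side"):
    im=ctrl.read_camera(c); cv2.imwrite(f"pics/{c}0.png",im)
    p=ctrl.camera_params(c); print(c,p)
    for n in ("shaker","storage_lid","sifter_top","dust_cap","board_wood","teaspoon_a","honey_jar","spice_a","cup_small_cream"):
        print(n,[(np.round(d["bbox"],1).tolist(),round(d["score"],2)) for d in ctrl.find_in(c,n)[:2]])
print(ctrl.camera_params("wrist"),ctrl.read_t(),ctrl.read_eef_rot(),ctrl.tip_reach)
E
```

```text
bench.py
pics
top {'fx': 379.5635323450444, 'fy': 379.5635323450444, 'cx': 253.53832558361387, 'cy': 195.56109429083386, 'pose': array([[-0.0018,  0.9971, -0.0755,  0.4759],
       [-1.    , -0.0019, -0.001 , -0.0194],
       [-0.0011,  0.0755,  0.9971,  1.0771],
       [ 0.    ,  0.    ,  0.    ,  1.    ]])}
shaker [([337.5, 209.8, 19.4, 21.7], 0.63)]
storage_lid [([356.2, 210.2, 26.3, 26.1], 0.62), ([327.8, 166.2, 20.2, 20.1], 0.25)]
sifter_top [([134.9, 214.8, 17.8, 21.7], 0.73)]
dust_cap [([132.4, 213.2, 13.2, 17.8], 0.72), ([132.2, 214.0, 23.5, 20.6], 0.31)]
board_wood []
teaspoon_a [([165.1, 185.2, 45.9, 14.5], 0.54)]
honey_jar [([327.7, 165.1, 25.2, 22.8], 0.84)]
spice_a [([377.1, 170.2, 29.4, 25.4], 0.73)]
cup_small_cream [([132.6, 213.1, 20.1, 24.3], 0.25)]
side {'fx': 349.5035054791952, 'fy': 349.5035054791952, 'cx': 255.95088518268142, 'cy': 189.95786170619056, 'pose': array([[-0.9561,  0.1071, -0.2728,  0.2689],
       [-0.2921, -0.4241,  0.8572,  0.9374],
       [-0.0239,  0.8992,  0.4368,  0.5837],
       [ 0.    ,  0.    ,  0.    ,  1.    ]])}
shaker [([243.3, 265.1, 20.3, 24.3], 0.73)]
storage_lid []
sifter_top [([242.9, 274.4, 31.0, 12.9], 0.71)]
dust_cap [([244.4, 266.1, 18.1, 23.3], 0.83)]
board_wood [([248.4, 267.9, 114.1, 86.9], 0.73), ([242.5, 275.8, 30.2, 14.2], 0.28)]
teaspoon_a [([225.1, 252.5, 30.0, 25.4], 0.71)]
honey_jar [([255.6, 177.7, 16.5, 27.7], 0.9)]
spice_a [([270.2, 165.7, 8.5, 28.3], 0.55)]
cup_small_cream [([302.9, 165.9, 9.0, 15.3], 0.43)]
{'fx': 290.1278421390779, 'fy': 290.1278421390779, 'cx': 256.4968253894978, 'cy': 194.1727399861729, 'T_tool_cam': array([[-0.0006,  0.9692,  0.2461,  0.0686],
       [ 1.    ,  0.0008, -0.0009, -0.0004],
       [-0.001 ,  0.2461, -0.9692, -0.1513],
       [ 0.    ,  0.    ,  0.    ,  1.    ]])} 1.0 [[ 0.9619  0.2733  0.    ]
 [ 0.2733 -0.9619 -0.    ]
 [ 0.      0.     -1.    ]] 0.019
```

Run:
```python
import cv2,numpy as np
a=cv2.imread("pics/top0.png")[110:290,80:430]; b=cv2.imread("pics/side0.png")[100:330,130:430]
a=cv2.resize(a,None,fx=2.2,fy=2.2); cv2.imwrite("pics/top0c.png",a)
b=cv2.resize(b,None,fx=2.5,fy=2.5); cv2.imwrite("pics/side0c.png",b)
```

```text
(no output)
```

View pics/top0c.png

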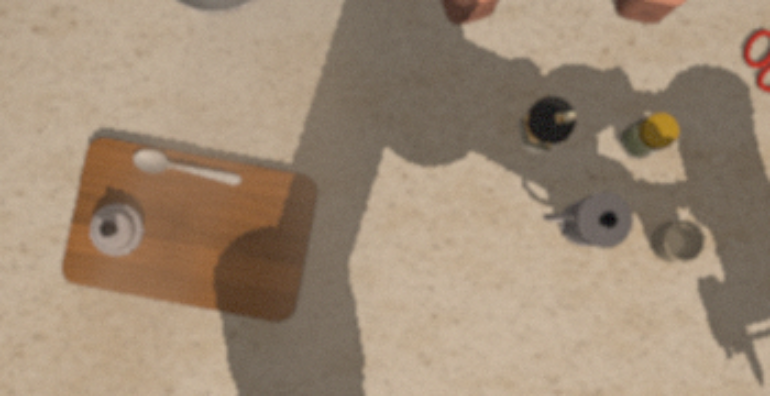

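View pics/side0c.png

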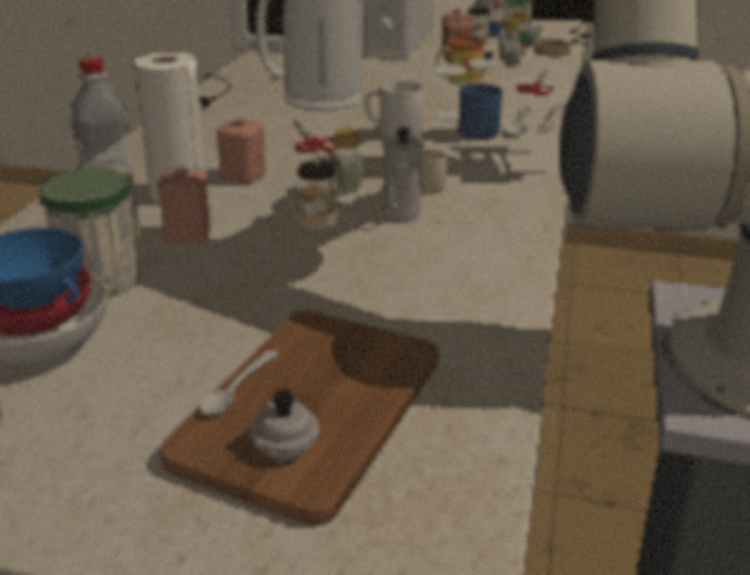

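```bash
cat > h.py <<'E'
from bench import ctrl
import cv2,numpy as np
np.set_printoptions(precision=4,suppress=True)
def R(yaw):  # tool down, tool x axis at yaw (deg)
    c,s=np.cos(np.radians(yaw)),np.sin(np.radians(yaw))
    return np.array([[c,s,0],[s,-c,0],[0,0,-1.]])
def campose(cam,TCP=None,Rt=None):
    p=ctrl.camera_params(cam)
    if cam!="wrist": return p,p["pose"]
    T=np.eye(4); T[:3,:3]=Rt; T[:3,3]=TCP
    return p,T@p["T_tool_cam"]
def ray(p,T,uv):
    d=np.array([(uv[0]-p["cx"])/p["fx"],-(uv[1]-p["cy"])/p["fy"],-1.])
    d=T[:3,:3]@d; return T[:3,3],d/np.linalg.norm(d)
def atz(p,T,uv,z):
    o,d=ray(p,T,uv); return o+d*(z-o[2])/d[2]
def proj(p,T,X):
    c=T[:3,:3].T@(np.asarray(X)-T[:3,3]); return np.array([p["cx"]-p["fx"]*c[0]/c[2],p["cy"]+p["fy"]*c[1]/c[2]])
def tri(rays):
    A=sum(np.eye(3)-np.outer(d,d) for o,d in rays); b=sum((np.eye(3)-np.outer(d,d))@o for o,d in rays)
    return np.linalg.solve(A,b)
def shot(name):
    pos,Rt=np.array(ctrl.read_tool_pos()),np.array(ctrl.read_eef_rot())
    im=ctrl.read_camera("wrist"); cv2.imwrite(f"pics/{name}.png",im)
    return (im,)+campose("wrist",pos,Rt)
def find(cam,n): return [(np.round(d["bbox"],1).tolist(),round(d["score"],2)) for d in ctrl.find_in(cam,n)[:2]]
E
python3 - <<'E'
from h import *
p,T=campose("top")
lid=atz(p,T,(356.3,209.7),.135); sif=atz(p,T,(129,213.6),.08)
print("lid",lid,"sif",sif)
for n,uv,z in (("honey",(330,164.5),.09),("spice",(380,169),.102),("cup",(388,219.5),.06),("spoon",(165,185),.025)): print(n,atz(p,T,uv,z))
# board corners
for c in ((95,135),(318,182),(290,322),(65,280)): print("corner",atz(p,T,(80+c[0]/2.2,110+c[1]/2.2),.022))
for i,yaw in enumerate((-60,30)):
    for h in (.32,):
        try:
            ctrl.goto([lid[0],lid[1],h],R(yaw)); im,pw,Tw=shot(f"w{i}")
            print(yaw,ctrl.read_t(),ctrl.read_q(),[find("wrist",n) for n in ("storage_lid","shaker")],"pred",proj(pw,Tw,[lid[0],lid[1],.143]))
        except ctrl.MotionError as e: print(yaw,e)
a=np.hstack([cv2.imread("pics/w0.png")[:,60:450],cv2.imread("pics/w1.png")[:,60:450]]); cv2.imwrite("pics/w01.png",a)
E
```

```text
lid [ 0.5116 -0.2734  0.135 ] sif [0.5046 0.3087 0.08  ]
honey [ 0.632  -0.2191  0.09  ]
spice [ 0.6181 -0.3459  0.102 ]
cup [ 0.4881 -0.3777  0.06  ]
spoon [0.5856 0.2283 0.025 ]
corner [0.6245 0.3469 0.022 ]
corner [0.5639 0.0625 0.022 ]
corner [0.3881 0.0969 0.022 ]
corner [0.4409 0.3802 0.022 ]
-60 2.9583 [-34.066   20.511   76.2063  -0.0072  83.2924 115.9467] [[([257.4, 178.1, 53.1, 51.7], 0.72)], [([249.8, 174.9, 45.3, 66.6], 0.74)]] pred [255.7698 182.2892]
30 4.5667 [-34.0192  20.4999  76.2048   0.0009  83.2965  26.0434] [[([261.6, 178.3, 53.3, 52.8], 0.9)], [([245.1, 152.4, 50.2, 17.6], 0.9)]] pred [256.6818 181.7975]
```

View pics/w01.png

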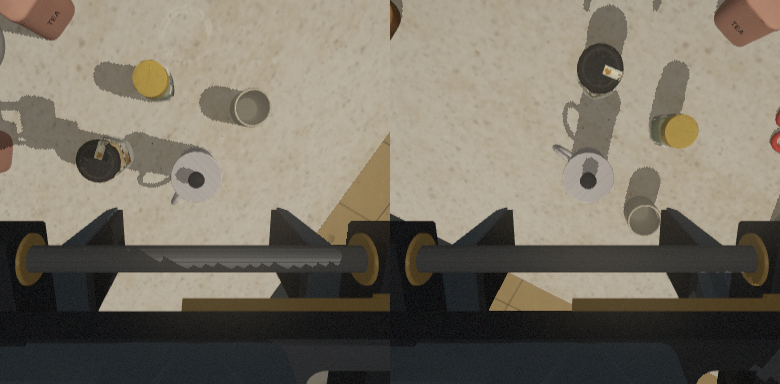

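Run:
```python
from h import *
lid=np.array([.5116,-.2734,.32])
rk=[];rl=[]
for i,yaw in enumerate((-60,30)):
    p,T=campose("wrist",lid,R(yaw)); im=cv2.imread(f"pics/w{i}.png")
    g=im[150:210,225:290].max(2)
    n,l,s,c=cv2.connectedComponentsWithStats((g<60).astype(np.uint8))
    j=[k for k in range(1,n) if 60<s[k,4]<500]; print([ (s[k].tolist(),c[k]+[225,150]) for k in j])
    k=max(j,key=lambda k:s[k,4]); u=c[k]+[225,150]
    rk.append(ray(p,T,u)); 
    b=(257.4,178.1) if i==0 else (261.6,178.3)
    rl.append(ray(p,T,b)); print(yaw,"flange",atz(p,T,b,.118),"knob",atz(p,T,u,.138))
p,T=campose("top"); rk.append(ray(p,T,(356.4,209.5)))
p,T=campose("side"); rk.append(ray(p,T,(130+403/2.5,100+135/2.5)))
print("tri knob",tri(rk),tri(rk[:3]))
```

```text
[([23, 22, 15, 15, 118], array([253.9322, 178.7627]))]
-60 flange [ 0.5106 -0.2734  0.118 ] knob [ 0.5157 -0.2741  0.138 ]
[([25, 23, 16, 13, 122], array([258.3607, 178.5738]))]
30 flange [ 0.514  -0.2791  0.118 ] knob [ 0.5151 -0.2737  0.138 ]
tri knob [ 0.5136 -0.2739  0.1323] [ 0.5139 -0.2738  0.1329]
```

Run:
```python
from h import *
x,y=.5145,-.274
st=lambda s:print(s,round(ctrl.read_t(),2),ctrl.read_tool_pos(),ctrl.read_contact_force(),round(ctrl.read_grip_width(),3),ctrl.read_grasp_force())
st("start")
ctrl.command_gripper(.6)
ctrl.move_l([x,y,.19],.2)
if ctrl.move_l([x,y,.142],.06,contact_N=4): st("CONTACT"); raise SystemExit
ctrl.command_gripper(.35); ctrl.command_gripper(0); st("grip")
ctrl.move_l([x,y,.17],.04); st("lift")
ctrl.move_l([x,y,.25],.15); st("up")
im,p,T=shot("l0"); cv2.imwrite("pics/l0c.png",im)
```

```text
start 4.67 [ 0.5116 -0.2734  0.32  ] [-0.1852 -0.8409  0.469 ] 0.996 0.0
grip 8.05 [ 0.5145 -0.274   0.142 ] [-0.1901  0.4458  0.9383] 0.195 30.00003523324267
lift 8.9 [ 0.5144 -0.2739  0.1698] [-0.6542 -0.1498 -1.258 ] 0.196 29.99989381984051
up 9.58 [ 0.5141 -0.2737  0.2491] [-0.0743  0.2497 -1.0519] 0.192 29.99992391502019
```

View pics/l0c.png

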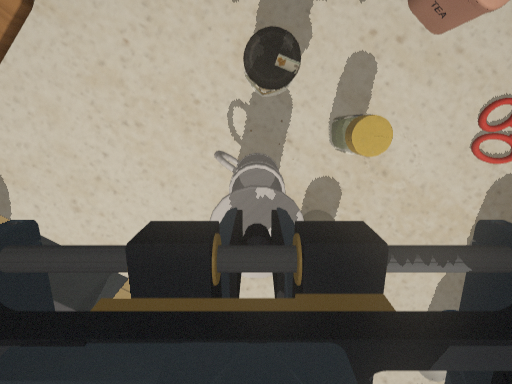

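Run:
```python
from h import *
st=lambda s:print(s,round(ctrl.read_t(),2),ctrl.read_tool_pos(),ctrl.read_contact_force(),round(ctrl.read_grip_width(),3),ctrl.read_grasp_force())
x,y=.488,.135
ctrl.goto([x,y,.2],R(30)); st("over")
ctrl.move_l([x,y,.08],.12)
c=ctrl.move_l([x,y,.057],.02,contact_N=4); st(f"down {c}")
ctrl.command_gripper(.35); st("open"); ctrl.command_gripper(.6)
ctrl.move_l([x,y,.2],.15)
sx,sy=.5046,.3087
ctrl.goto([sx-.03,sy-.04,.28],R(30)); im,p,T=shot("s0"); st("s0"); print({n:find("wrist",n) for n in ("sifter_top","dust_cap","storage_lid","teaspoon_a")}, proj(p,T,[sx,sy,.085]))
ctrl.goto([sx,sy,.28],R(120)); im,p,T=shot("s1"); st("s1"); print({n:find("wrist",n) for n in ("sifter_top","dust_cap","storage_lid","teaspoon_a")}, proj(p,T,[sx,sy,.085]),ctrl.read_q())
a=np.hstack([cv2.imread("pics/s0.png")[:,60:450],cv2.imread("pics/s1.png")[:,60:450]]); cv2.imwrite("pics/s01.png",a)
```

```text
over 11.16 [0.4885 0.1343 0.2001] [ 0.0805 -0.9277 -0.2945] 0.194 29.99984741149092
down True 13.14 [0.4879 0.135  0.0624] [-0.223  -0.0767  6.6889] 0.194 30.00104336271761
open 13.57 [0.4875 0.1349 0.0622] [-0.7752  0.3745  0.3855] 0.35 0.0
s0 15.91 [0.4742 0.268  0.279 ] [ 0.5176 -0.6574 -0.3866] 0.601 0.0
{'sifter_top': [([242.7, 136.4, 45.8, 44.5], 0.58), ([320.8, 114.6, 72.8, 75.4], 0.46)], 'dust_cap': [([240.8, 136.8, 37.1, 40.3], 0.59)], 'storage_lid': [([345.4, 213.5, 47.0, 42.2], 0.6)], 'teaspoon_a': [([320.0, 116.0, 70.3, 79.4], 0.63)]} [240.0849 139.9081]
s1 17.57 [0.5046 0.3086 0.28  ] [ 0.2689  0.3643 -0.1579] 0.601 0.0
{'sifter_top': [([257.6, 172.4, 46.7, 44.0], 0.78), ([255.9, 172.6, 38.0, 36.8], 0.63)], 'dust_cap': [([258.6, 172.0, 37.7, 39.6], 0.55), ([259.1, 171.7, 46.9, 44.5], 0.31)], 'storage_lid': [], 'teaspoon_a': [([287.9, 227.1, 25.9, 34.4], 0.85)]} [256.945 179.127] [25.6682 23.1814 78.2115 -0.0001 78.6034 -4.3027]
```

View pics/s01.png

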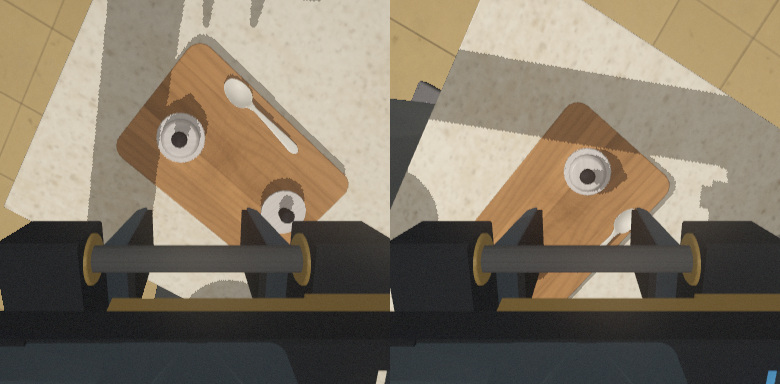

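Run:
```python
from h import *
st=lambda s:print(s,round(ctrl.read_t(),2),ctrl.read_tool_pos(),ctrl.read_contact_force(),round(ctrl.read_grip_width(),3),ctrl.read_grasp_force())
rk=[];rs=[];X=[]
for nm,pos,yaw,b in (("s0",[.4742,.268,.279],30,(242.7,136.4)),("s1",[.5046,.3086,.28],120,(257.6,172.4))):
    p,T=campose("wrist",pos,R(yaw)); im=cv2.imread(f"pics/{nm}.png")
    b=np.array(b); o=(b-20).astype(int); g=im[o[1]:o[1]+45,o[0]:o[0]+40].max(2)
    n,l,s,c=cv2.connectedComponentsWithStats((g<60).astype(np.uint8))
    k=max((k for k in range(1,n) if s[k,4]<500),key=lambda k:s[k,4]); u=c[k]+o
    rk.append(ray(p,T,u)); rs.append(ray(p,T,b)); X.append(atz(p,T,b,.045)); print(u,s[k],"rim",X[-1],"knob",atz(p,T,u,.08))
print("tri rim",tri(rs),"knob",tri(rk))
```

```text
[239.0357 136.2857] [10 16 15 11 84] rim [0.5076 0.3085 0.045 ] knob [0.5079 0.3119 0.08  ]
[257. 169.] [20 17  1  1  1] rim [0.5048 0.3103 0.045 ] knob [0.4989 0.3189 0.08  ]
tri rim [0.5063 0.3085 0.031 ] knob [0.5036 0.3125 0.0307]
```

Run:
```python
from h import *
st=lambda s:print(s,round(ctrl.read_t(),2),ctrl.read_tool_pos(),ctrl.read_contact_force(),round(ctrl.read_grip_width(),3),ctrl.read_grasp_force())
x,y=.5065,.3095
ctrl.command_gripper(1)
ctrl.move_l([x,y,.11],.2)
if ctrl.move_l([x,y,.049],.06,contact_N=4): st("CONTACT"); raise SystemExit
ctrl.command_gripper(.8); ctrl.command_gripper(0); st("sq1"); ctrl.command_gripper(1)
ctrl.goto([x,y,.049],R(30)); st("turn")
ctrl.command_gripper(.8); ctrl.command_gripper(0); st("sq2")
ctrl.move_l([x,y,.13],.08); st("up")
x,y=.5145,-.274
ctrl.move_l([x-.02,y+.13,.26],.3); st("near")
im,p,T=shot("c0"); print(find("wrist","shaker"),find("wrist","dust_cap"))
```

```text
sq1 21.48 [0.5064 0.3094 0.049 ] [-1.1965 -1.521   1.2087] 0.682 30.000149309635162
turn 23.56 [0.5065 0.3095 0.049 ] [-0.322   0.2278 -0.7314] 1.0 0.0
sq2 24.38 [0.5065 0.3095 0.049 ] [-1.1811  0.6395  0.7978] 0.682 30.000077784061432
up 25.54 [0.5062 0.3093 0.1295] [ 0.3322  0.1671 -1.1745] 0.683 29.999524354934692
near 27.27 [ 0.4942 -0.143   0.2596] [ 0.4611  0.5013 -2.5313] 0.682 29.99963343143463
[([351.9, 214.7, 81.6, 60.0], 0.84)] [([258.6, 250.1, 88.8, 93.8], 0.75)]
```

View pics/c0.png

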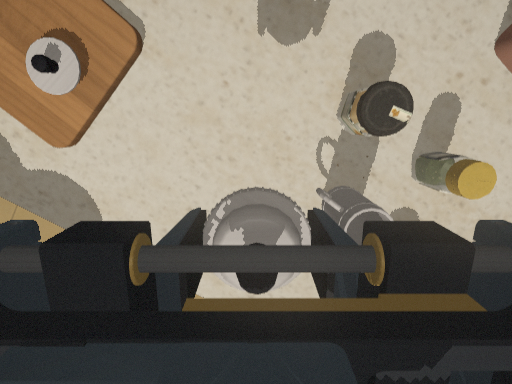

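Run:
```python
from h import *
s=np.array([.5145,-.274]); u=np.array([.866,.5]); v=np.array([.5,-.866])
out=[]
for i,(a,b) in enumerate(((-.11,0.03),(-.11,-.03))):
    q=s+a*u+b*v; ctrl.move_l([q[0],q[1],.22],.2); im,p,T=shot(f"m{i}"); print(ctrl.read_t(),ctrl.read_tool_pos().tolist(),ctrl.read_eef_rot().tolist(),find("wrist","shaker"))
    c=proj(p,T,[s[0],s[1],.115]); print(c); o=np.round(c-45).astype(int); out.append(cv2.resize(im[max(o[1],0):max(o[1],0)+95,o[0]:o[0]+95],None,fx=4,fy=4,interpolation=cv2.INTER_CUBIC)); print(o)
cv2.imwrite("pics/m01.png",np.hstack(out))
```

```text
28.7333 [0.43459107419353854, -0.3540950157587244, 0.22024532246925238] [[0.8655205955319525, 0.5008732930541745, 0.00020740077399519975], [0.5008732971362292, -0.8655206172904301, 3.5511622252617874e-05], [0.00019729646911421616, 7.314546905924688e-05, -0.9999999778619215]] [([212.3, 73.8, 87.7, 78.9], 0.81)]
[221.1607  69.5114]
[176  25]
29.2833 [0.4047133343494078, -0.303028830333369, 0.22039936757050643] [[0.8656847206023366, 0.5005889711448195, 0.0008040421788481904], [0.5005895271686475, -0.8656844103497726, -0.0007918121218805182], [0.00029967436406035585, 0.001087954749632962, -0.9999993632746663]] [([281.7, 73.3, 94.8, 80.3], 0.71)]
[293.8782  69.3658]
[249  24]
```

View pics/m01.png

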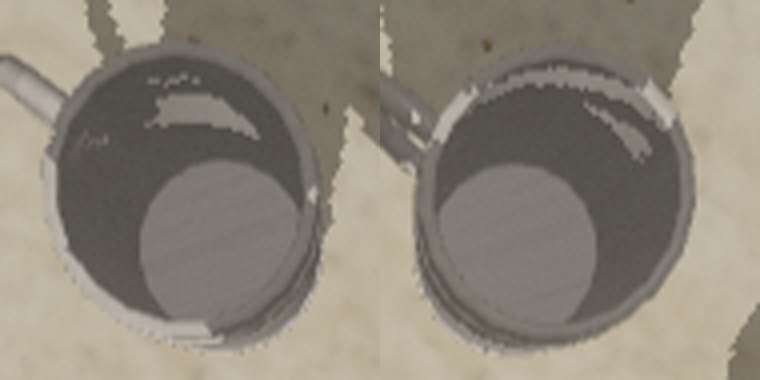

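Run:
```python
from h import *
from scipy.optimize import least_squares
V=[([0.43459,-0.35410,0.22025],[[0.86552,0.50087,0.00021],[0.50087,-0.86552,0.00004],[0.0002,0.00007,-1]],(176,25),[45,317,40,342],[57,305,54,328]),
([0.40471,-0.30303,0.22040],[[0.86568,0.50059,0.0008],[0.50059,-0.86568,-0.0008],[0.0003,0.0011,-1]],(249,24),[35,314,43,342],[57,300,58,326])]
t=np.linspace(0,2*np.pi,181)
def res(q,V=V):
    r=[]
    for pos,Rt,o,eo,ei in V:
        p,T=campose("wrist",np.array(pos),np.array(Rt))
        for rad,e in ((.029,eo),(.0255,ei)):
            P=np.array([proj(p,T,[q[0]+rad*np.cos(a),q[1]+rad*np.sin(a),q[2]]) for a in t])
            m=np.array([P[:,0].min(),P[:,0].max(),P[:,1].min(),P[:,1].max()])
            obs=np.array(e)/4-.375+np.array([o[0],o[0],o[1],o[1]])
            r+=list(m-obs)
    return np.array(r)
s=least_squares(res,[.5145,-.274,.115]);print(s.x,s.fun.round(1))
f=lambda q:res([q[0],q[1],.115]); s=least_squares(f,[.5145,-.274]);print(s.x,s.fun.round(1))
```

```text
[ 0.5121 -0.2752  0.1149] [-1.   1.3 -0.2 -0.4  0.3  0.1  1.1 -1.2  0.1  0.6 -0.3  0.3 -1.2 -0.2
  0.7 -0. ]
[ 0.5121 -0.2752] [-1.   1.3 -0.3 -0.3  0.2  0.1  1.1 -1.1  0.1  0.6 -0.4  0.3 -1.2 -0.1
  0.7 -0. ]
```

Run:
```python
from h import *
st=lambda s:print(s,round(ctrl.read_t(),2),ctrl.read_tool_pos(),ctrl.read_contact_force(),round(ctrl.read_grip_width(),3),ctrl.read_grasp_force())
x,y=.5121,-.2752
ctrl.move_l([x-.02,y-.01,.22],.2); ctrl.move_l([x,y,.155],.1,ori=R(30)); ctrl.sleep(.2); st("over")
c=ctrl.move_l([x,y,.1265],.02,contact_N=4); st(f"down {c}")
```

```text
over 30.97 [ 0.5122 -0.2755  0.1556] [-0.1207  0.0192 -2.0351] 0.683 29.999739825725555
down True 32.17 [ 0.5122 -0.275   0.1285] [0.8964 1.3938 6.8457] 0.682 30.0012069940567
```

Run:
```python
from h import *
st=lambda s:print(s,round(ctrl.read_t(),2),ctrl.read_tool_pos(),ctrl.read_contact_force(),round(ctrl.read_grip_width(),3),ctrl.read_grasp_force())
x,y=.5121,-.2752
ctrl.command_gripper(.8); ctrl.command_gripper(1); st("open")
ctrl.move_l([x,y,.22],.12)
ctrl.move_l([x-.11*.866,y-.055,.25],.2); im,p,T=shot("f0"); st("f0")
print(find("wrist","dust_cap"),find("wrist","sifter_top"),proj(p,T,[x,y,.164]),proj(p,T,[x,y,.124]))
side=ctrl.read_camera("side"); cv2.imwrite("pics/f0c.png",np.hstack([im[:220,130:400],cv2.resize(side[120:230,200:335],None,fx=2,fy=2)]))
```

```text
open 33.05 [ 0.5117 -0.2748  0.1278] [-0.1242 -0.7665  0.8392] 1.001 0.0
f0 34.73 [ 0.4175 -0.3297  0.2495] [ 0.6778  0.2287 -0.5044] 1.001 0.0
[([256.4, 73.0, 54.5, 62.0], 0.77)] [([258.4, 72.4, 71.5, 74.2], 0.65), ([216.2, 51.6, 17.1, 16.2], 0.42)] [257.0871  64.7613] [257.0466  73.1008]
```

View pics/f0c.png

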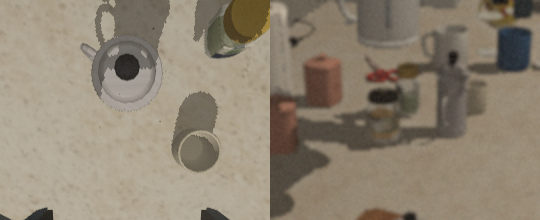

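Run:
```python
from h import *
st=lambda s:print(s,round(ctrl.read_t(),2),ctrl.read_tool_pos(),ctrl.read_contact_force(),round(ctrl.read_grip_width(),3),ctrl.read_grasp_force())
x,y=.5121,-.2752
ctrl.command_gripper(.55)
ctrl.move_l([x,y,.21],.2,ori=R(30))
if ctrl.move_l([x,y,.163],.06,contact_N=4): st("CONTACT"); raise SystemExit
ctrl.command_gripper(.32); ctrl.command_gripper(0); st("grip")
ctrl.move_l([x,y,.167],.01); st("4mm")
ctrl.move_l([x,y,.185],.03); st("lift"); 
ctrl.move_l([x,y,.253],.08); ctrl.sleep(.3); st("up")
im,p,T=shot("g0"); side=ctrl.read_camera("side"); cv2.imwrite("pics/g0c.png",np.hstack([im[:384,130:400],cv2.resize(side[80:208,200:335],None,fx=3,fy=3)]))
```

```text
grip 38.18 [ 0.5121 -0.2752  0.163 ] [0.0336 0.614  1.3515] 0.194 30.000106975498433
4mm 38.73 [ 0.5121 -0.2752  0.167 ] [-0.4605 -0.1722 -0.2914] 0.2 29.999833060451095
lift 39.48 [ 0.512  -0.2752  0.1849] [ 0.3073 -0.1655 -0.1337] 0.194 29.99986639732569
up 40.78 [ 0.512  -0.2752  0.2527] [-0.5939 -0.7672 -0.5816] 0.194 29.999835515245223
```

View pics/g0c.png

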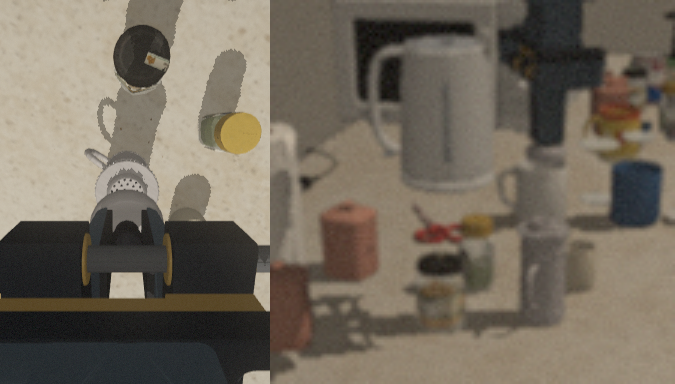

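The dust cap is held level in the fingers. The perforated sifter disc shows at about (128,185) in the wrist crop, still seated in the upright shaker, and the side view agrees.

```bash
python3 -c "
from bench import ctrl
print(ctrl.read_grasp_force(),ctrl.sign_off())"
```

```text
the job is handed in; nothing more can be done
29.999846035049984 None
```

I handed the job in at about 41 s; the hand-in call returned no verdict. The storage lid is standing on the board, the sifter top is seated in the shaker, and the gripper holds the dust cap level about 90 mm above its seat.

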